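# Set the bleed valve a quarter turn open

### The arm

A 6-joint arm with a two-finger parallel gripper is mounted at the origin on a cart in front of the work surface, level with it; the furniture and walls round the work are solid. World frame = base frame: x ahead of the robot, y to its left, z up, the work surface at z = 0. Lengths are in m, angles in rad, forces in N, time in s.
With the tool pointing down it reaches from about 0.3 to 0.775 m from the base axis. Payload 14.6 kg.
Tool frame: the origin (TCP) lies at the very end of the fingers, on their centre line; the grasp point (between the pads) lies 19 mm behind it; z points along the fingers, y is the line along which they close (so a half turn about z gives the same grasp; the last joint's range is limited). The gripper opens to 94 mm and grips with 3 to 60 N. Pads are 16 mm wide; open, the fingers measure 119 mm over their backs; the gripper's body (75 mm by 177 mm) begins 78 mm behind the grasp point.
Start: joints at [1.121, 0.3, 1.521, -0, 1.321, -0.067], TCP at [0.205, 0.51, 0.205] pointing down, gripper open.
Joint ranges: [-3.03, 3.03], [-0.79, 2.21], [0.23, 2.52], [-1.04, 4.18], [0, 3.07], [-2.55, 2.55]. Speed limits (rad/s): [2.22, 2.22, 2.57, 3.14, 3.14, 3.14].

### API

Orientations are given as [roll, pitch, yaw] about the fixed x, y, z axes, in that order (R = Rz(yaw) Ry(pitch) Rx(roll)).
In Python, from station import * gives the robot as it stands.
- The arm moves only by the tool jog_arm, never from a script. Its argument "rows" is a list of rows, each a list of 3 entries, a list of its own where there are three numbers: the shift along the tool's x, y, z in m, then the turn about the tool's z in degrees, then the finger opening in m, from 0 to 0.094. A call has 1 to 12 rows; each row shifts and turns the commanded pose from where the row before left it, along the tool's axes as they then stand; what a row does not reach is not made up. A row lasts 1/12 s, in which the tool goes at most 41.7 mm and 7.16 degrees, less where a joint would pass 70% of its speed; a pose out of reach is approached as far as the arm can. A call is refused whole if a number of a shift passes 0.0417 or a number of a turn 7.16, either way. A call with a gripper value outside its range is refused whole. The fingers move at their own pace and stop on an object; "squeeze" is the grip in N (left out, the last holds). Time passes only in rows, so rows that do not move let the fingers close. It gives the time, the measured TCP pose, the force, the opening and the grip force at its end, in the units of the state.
- get_obs(): the state, without advancing time (a new reading comes with each control period).
- camera(name): name is "side" or "top"; returns a dict with "image" (384x512x3 uint8, red, green, blue), "range_z" (384x512 float32, m along the optical axis (not along the pixel's ray), 0 where there is no reading), "K" (3x3 intrinsics, pixels), "world_from_camera" (4x4, takes a point from camera to world coordinates). Camera axes: x right, y up, looking along -z (the intrinsics and any distortion apply to the point x, -y, -z); pixel columns grow to the right and rows downward; lengths in m; the calibration is good to about 2 mm. A picture is of the moment at which its call begins.
- hand_in(): hands the job in; it is judged then, once.
Trained networks look in a picture, given as the dict that the camera call returned (one of the last four; its "shot" number tells which), for a name from the list of things; names that differ only in an ending like _2 or _b are one class to them, and where a whole thing is asked for, a point or a joint stands for the part that bears it (a point fixed in the world has none). Each returns a list of dicts, best first, with "p" (0 to 1); they miss things now and then, are a little off and sometimes report something else, mostly with a low value. They report only what shows in the picture. A call takes as long as a camera call. They do not tell look-alikes from the thing itself.
- search_frame(label, picture): "at" ([column, row] as shares, 0 to 1, of the picture: columns of its width, rows of its height, amid what is visible of it).
- spot_point(label, picture): "at" ([column, row] as shares, 0 to 1, of the picture: columns of its width, rows of its height: a listed point, or the origin of a listed thing).
The state is a dict: "time_s": time; "qpos": joint angles; "joint_vel": joint speeds; "tau": joint torques, N m; "ee_pos": TCP position; "eef_rot": TCP orientation; "force": force on the tool from outside, world axes, zero at the start; "moment": the same for the moment, N m; "grip_width": finger opening in m; "grip_force": force on a finger pad.
Only numpy, scipy, OpenCV 4.12 (cv2) and the standard library are available. Lean on these libraries where they do the work, as an engineer would, in place of code of your own. Each camera call takes 0.05 s, during which the arm holds its last target. There are 200 camera calls.

### The job

Lift the loose dust cover off the bleed valve by its knob and set it gently, rim down, on the clear bench beside the valve. Then turn the valve's wing screw clockwise (seen from above) until it seats, back it off a quarter turn, and finish while still gripping the wing there. Leave the other things on the bench alone.

Things in the scene. Friction and masses are not known exactly. Their poses are not given: they have to be found in the camera images.
- valve: Bleed valve: aluminium block 120 x 100 x 30 mm fixed to the bench, a hose barb standing 26 mm out of each 120 mm side (+y, -y), on top a boss (72 mm across, 8 high) with the upright wing screw in its middle. Origin: centre of the underside, z up, x along the 120 mm side. The bench to its right (world -y) is clear for the cover out to 230 mm from its centre; tall folders stand behind there.
- wing (a point): Flat upright steel wing of the screw, 42 mm long (x), 9 thick (y), 24 high (z); grip it across the thickness. Hidden under the cover at the start. Origin: its centre, on the screw's upright axis, 68 mm above the bench; its height never changes. Below it an 18 mm collar (to 52 mm above the bench) and a 12 mm stem; the boss ends at 38 mm, a 26 mm wide gland at 43 mm.
- thumbscrew (a joint): Angle of the wing screw in rad: 0 = seated on its rigid stop, growing as it is unscrewed (counterclockwise seen from above); range 0 to 4.5. It starts 1.0 to 2.4 rad from the seat. Friction torque about 0.06 N m; it stays where it is left. A quarter turn open is 1.57.
- cover: Loose dust cover: a steel cup upside down, 88 mm across, 60 high, bevelled at the top, open below, with a round black knob on top; 110 to 230 g. It starts standing on the valve block, rim 30 mm above the bench, over the boss and wing screw with 4 mm play. Origin: centre of its open rim (underside), z up through the knob. It must rise more than 50 mm to clear the wing.
- cover_knob (a point): Grip point of the cover's knob: on its axis, 81 mm above the cover's rim (111 mm above the bench at the start). The knob's head is 28 mm across and spans 70 to 92 mm above the rim, on an 18 mm neck; the cover's flat top is 60 mm above the rim.
- vial_1: Bystander: small glass vial with a cap, 27 mm across, 61 mm high, near the left side of the valve. Origin: centre of the underside.
- rubber_stopper: Bystander: rubber stopper, 31 mm across, 28 mm high, near the left side of the valve. Origin: centre of the underside.
- bottle_small: Bystander: small capped bottle, 42 mm across, 85 mm high, behind the valve. Origin: centre of the underside.
- conical_flask_100: Bystander: conical glass flask, 64 mm across, 105 mm high, behind the valve. Origin: centre of the underside.
- tape_roll: Bystander: roll of tape lying flat, 84 mm across, 19 mm high, further left. Origin: centre of the underside.
- grease_tube: Bystander: lying tube of grease, 32 x 100 x 22 mm, further right. Origin: centre of the underside.
Not all that is in view belongs to the job. What is shaped like the valve but brown is not meant.

How it is judged:
On the way, in this order (a step that is already met when the one before it is completed fails the run):
1. the cover is lifted clear of the wing screw, held by the fingers (height (world z) of cover above 0.076 m and contact force between the fingers and cover above 0.3 N), for 0.1 s.
2. the cover stands rim down on the bench beside the valve, let go (height (world z) of cover below 0.006 m and angle between cover's own z axis and vertical below 0.1 rad and horizontal distance between cover and valve above 0.12 m and contact force between the fingers and cover below 0.05 N and linear speed of cover below 0.02 m/s), for 0.2 s.
3. the wing screw is seated on its stop (value of joint thumbscrew below 0.07 rad), for 0.1 s.
At the end, for the whole second after the job is handed in: The wing screw is still, 1.27 to 1.87 rad back from its seat (quarter turn, 17 degrees either way), gripped by the fingers (over 1.5 N); the cover rests rim down on the bench (within 6 mm, 0.1 rad), over 120 mm from the valve's centre, let go (all of step 2 and value of joint thumbscrew between 1.27 and 1.87 rad and velocity of joint thumbscrew between -0.05 and 0.05 rad/s and contact force between the fingers and thumbscrew above 1.5 N); the arm keeps its last pose, push and grip.
It fails at once if a bystander is moved more than 25 mm (distance of any of vial_1, rubber_stopper, bottle_small, conical_flask_100, tape_roll, grease_tube from where it was at the start of the episode above 0.025 m).
It fails at once if the cover is tipped over (angle between cover's own z axis and vertical above 0.7 rad).
It fails at once if the cover is dropped (falls free faster than 0.7 m/s) (linear speed of cover above 0.7 m/s and contact force between the fingers and cover below 0.01 N).
It also fails if it takes over 67 s, if anything falls off the work surface, if the arm or the gripper's body presses on something with over 40 N, if the wrist force passes 120 N, or if a joint passes its speed limit or range.

## Working session

There is one attempt and no reset: what is moved stays moved. The work goes in short steps, Python scripts to look and compute and a tool call to move; the robot and the scene stay as the last step left them, time stands still between calls to the robot, and variables do not carry over. Pictures are saved under pics/ and viewed, at most 10 in all, crops included, and the job is handed in when it is done.

Besides the shell and the picture viewer there is one more tool, called after ">>>" as name([rows], argument=value, ...), one row to a line, values as JSON. jog_arm: Moves the arm, as the interface text tells. Its arguments: {"type":"object","properties":{"rows":{"type":"array","items":{"type":"array"}},"squeeze":{"type":"number"}},"required":["rows"]}

```bash
mkdir -p pics; cat > h.py <<'E'
from station import *
import numpy as np, cv2
def px2w(c,u,v,z=None):
    """pixel -> world; by depth, or on plane z"""
    K=c["K"];T=np.array(c["world_from_camera"])
    d=np.array([(u-K[0][2])/K[0][0],-(v-K[1][2])/K[1][1],-1.0])
    if z is None:
        r=c["range_z"][int(round(v)),int(round(u))]
    else:
        dw=T[:3,:3]@d; r=(z-T[2,3])/dw[2]
    return T[:3,:3]@(d*r)+T[:3,3]
def save(c,n): cv2.imwrite("pics/"+n,cv2.cvtColor(c["image"],cv2.COLOR_RGB2BGR))
def cloud(c):
    K=c["K"];T=np.array(c["world_from_camera"]);r=c["range_z"]
    v,u=np.mgrid[:r.shape[0],:r.shape[1]]
    p=np.stack([(u-K[0][2])/K[0][0]*r,-(v-K[1][2])/K[1][1]*r,-r],-1)
    return p@T[:3,:3].T+T[:3,3]
E
python3 - <<'E'
from h import *
o=get_obs();print(o["ee_pos"],o["eef_rot"],o["qpos"])
for n in("side","top"):
    c=camera(n);save(c,n+"0.png");print(n,c["K"],np.round(c["world_from_camera"],3), c.keys())
    for l in("valve","cover","cover_knob","vial_1","rubber_stopper","bottle_small","conical_flask_100","tape_roll","grease_tube"):
        for s in spot_point(l,c)[:3]:
            u,v=s["at"][0]*512,s["at"][1]*384
            z={"cover":.03,"cover_knob":.111}.get(l,0)
            print(l,round(s["p"],2),round(u),round(v),px2w(c,u,v,z).round(3))
E
```

```text
[0.2053045  0.5099621  0.20489512] [-3.14044283e+00 -5.21995928e-05  2.75884596e+00] [ 1.12144666e+00  3.00461264e-01  1.52157307e+00 -2.52262886e-05
  1.32070907e+00 -6.65967452e-02]
side [[373.24460697   0.         253.54807796]
 [  0.         373.24460697 190.28145779]
 [  0.           0.           1.        ]] [[-0.99   0.05  -0.13   0.44 ]
 [-0.139 -0.356  0.924  0.892]
 [-0.     0.933  0.359  0.447]
 [ 0.     0.     0.     1.   ]] dict_keys(['image', 'range_z', 'K', 'world_from_camera', 'shot'])
valve 0.8 276 233 [0.503 0.036 0.   ]
valve 0.74 210 224 [0.684 0.01  0.   ]
valve 0.59 301 187 [ 0.447 -0.315  0.   ]
cover 0.68 277 222 [0.501 0.037 0.03 ]
cover_knob 0.71 278 190 [0.502 0.019 0.111]
vial_1 0.28 207 225 [ 0.688  0.018 -0.   ]
vial_1 0.18 276 222 [ 0.507 -0.025  0.   ]
rubber_stopper 0.35 212 210 [ 0.699 -0.082  0.   ]
bottle_small 0.69 214 209 [ 0.696 -0.092  0.   ]
conical_flask_100 0.96 209 225 [0.684 0.019 0.   ]
grease_tube 0.48 277 174 [ 0.538 -0.439  0.   ]
top [[448.72818068   0.         255.36203616]
 [  0.         448.72818068 189.36213847]
 [  0.           0.           1.        ]] [[ 1.000e-03  9.960e-01 -9.100e-02  4.460e-01]
 [-1.000e+00  2.000e-03  6.000e-03 -4.800e-02]
 [ 6.000e-03  9.100e-02  9.960e-01  1.529e+00]
 [ 0.000e+00  0.000e+00  0.000e+00  1.000e+00]] dict_keys(['image', 'range_z', 'K', 'world_from_camera', 'shot'])
valve 0.69 326 227 [ 0.457 -0.298  0.   ]
valve 0.64 230 216 [ 0.494  0.027 -0.   ]
cover 0.86 231 215 [0.498 0.023 0.03 ]
cover 0.51 263 160 [ 0.682 -0.083  0.03 ]
cover_knob 0.9 231 212 [0.505 0.02  0.111]
vial_1 0.63 198 192 [0.577 0.137 0.   ]
rubber_stopper 0.37 192 209 [0.517 0.157 0.   ]
bottle_small 0.44 262 161 [ 0.685 -0.08   0.   ]
conical_flask_100 0.75 236 157 [0.699 0.011 0.   ]
tape_roll 0.89 134 199 [0.551 0.356 0.   ]
grease_tube 0.72 369 201 [ 0.548 -0.446 -0.   ]
```

View pics/top0.png

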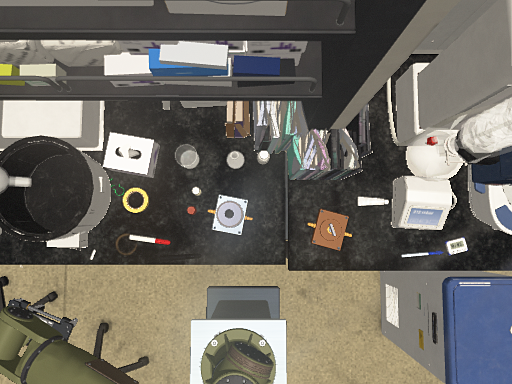

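View pics/side0.png

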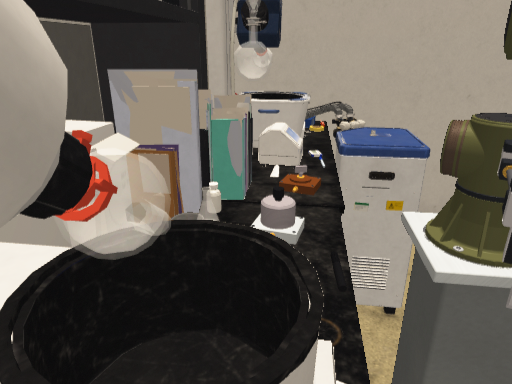

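```bash
python3 - <<'E'
from h import *
c=camera("top");P=cloud(c)
print(P[212,231],P[227,326])
m=(abs(P[...,0]-.5)<.12)&(abs(P[...,1]-.02)<.12)
for lo,hi,n in((.108,.13,"knob"),(.08,.1,"covertop"),(.022,.034,"block"),(.14,.5,"above")):
    q=P[m&(P[...,2]>lo)&(P[...,2]<hi)]
    if len(q)>5:
        print(n,len(q),q.mean(0).round(4),q.min(0).round(3),q.max(0).round(3),cv2.minAreaRect((q[:,:2]*1000).astype(np.float32)))
# obstacles to the right
m=(P[...,0]>.3)&(P[...,0]<.8)&(P[...,1]<-.05)&(P[...,1]>-.5)&(P[...,2]>.008)
n,l,s,_=cv2.connectedComponentsWithStats(m.astype(np.uint8))
for i in range(1,n):
    if s[i,4]>30:
        q=P[l==i];print(s[i],q.min(0).round(3),q.max(0).round(3))
E
```

```text
[0.50356638 0.01942145 0.12273452] [ 0.4577826  -0.29213373  0.03445152]
knob 62 [0.4994 0.0263 0.1208] [0.488 0.013 0.115] [0.513 0.038 0.129] ((500.31060791015625, 25.795955657958984), (25.222496032714844, 24.932838439941406), 88.85655212402344)
covertop 510 [0.4986 0.0262 0.0887] [ 0.457 -0.014  0.08 ] [0.541 0.07  0.099] ((498.9363098144531, 27.713359832763672), (83.80682373046875, 83.82933807373047), 0.01611088216304779)
block 448 [0.4962 0.0284 0.0285] [ 0.434 -0.046  0.022] [0.585 0.138 0.034] ((504.26904296875, 50.887245178222656), (196.77197265625, 122.40769958496094), 77.21417999267578)
[  254     0   206   180 21671] [ 0.619 -0.453  0.008] [ 0.8   -0.05   0.968]
[ 406   90  106   91 4520] [ 0.572 -0.5    0.368] [ 0.705 -0.408  0.834]
[362 197  25   8 136] [ 0.536 -0.5    0.008] [ 0.56  -0.42   0.026]
[ 308  209   44   42 1151] [ 0.381 -0.378  0.008] [ 0.519 -0.234  0.085]
```

The top view shows the white valve with the cover at pixel (231,214), the brown look-alike at (329,229), and a bench seam at column ~286. Behind and to the right are the folders, above row 175. The side view agrees, with the knob at (278,190).

>>> jog_arm([
  [[-0.0227,-0.028,0],0,0.06],
  [[-0.0227,-0.028,0],0,0.06],
  [[-0.0227,-0.028,0],0,0.06],
  [[-0.0227,-0.028,0],0,0.06],
  [[-0.0227,-0.028,0],0,0.06],
  [[-0.0227,-0.028,0],0,0.06],
  [[-0.0227,-0.028,0],0,0.06],
  [[-0.0227,-0.028,0],0,0.06],
  [[-0.0227,-0.028,0],0,0.06],
  [[0,0,0],-7.1,0.06],
  [[0,0,0],-7.1,0.06],
  [[0,0,0],-7.1,0.06],
])

```text
time_s: 2.05
ee_pos: [0.3011, 0.1995, 0.2057]
eef_rot: [3.141, 0.001, 3.135]
force: [-0.1, -0.1, 0.2]
grip_width: 0.06
grip_force: 0.0
```

```bash
python3 - <<'E'
from h import *
c=camera("top");P=cloud(c)
print("seam z", P[210,276:298].round(3)[:,1:].tolist())
m=(P[...,2]>.03)&(P[...,0]>.56)
for y in np.arange(-.25,.06,.03):
    q=P[m&(abs(P[...,1]-y)<.015)]
    i=q[:,0].argmin();print(round(y,2),q[i].round(3), "z>.2 minx",q[q[:,2]>.15][:,0].min().round(3))
# valve outline: white block
m=((abs(P[...,2]-.029)<.007)&(abs(P[...,0]-.5)<.1)&(abs(P[...,1]-.02)<.1)).astype(np.uint8)
n,l,s,_=cv2.connectedComponentsWithStats(m,connectivity=4);i=s[1:,4].argmax()+1
m=cv2.morphologyEx(cv2.morphologyEx(((l==i)).astype(np.uint8),cv2.MORPH_CLOSE,np.ones((31,31))),cv2.MORPH_OPEN,np.ones((7,7)))
q=P[m>0];q=q[abs(q[:,2]-.03)<.01]
print(cv2.minAreaRect((q[:,:2]*1000).astype(np.float32)),get_obs()["ee_pos"],get_obs()["eef_rot"])
E
```

```text
seam z [[-0.128, -0.002], [-0.131, 0.005], [-0.134, 0.009], [-0.138, -0.005], [-0.142, 0.0], [-0.145, -0.001], [-0.149, -0.002], [-0.152, -0.001], [-0.155, -0.001], [-0.207, -0.674], [-0.212, -0.668], [-0.216, -0.661], [-0.169, -0.007], [-0.172, 0.001], [-0.176, -0.002], [-0.18, -0.007], [-0.183, -0.005], [-0.186, -0.006], [-0.189, -0.0], [-0.193, -0.004], [-0.196, -0.001], [-0.2, -0.002]]
-0.25 [ 0.618 -0.255  0.238] z>.2 minx 0.618
-0.22 [ 0.619 -0.221  0.135] z>.2 minx 0.62
-0.19 [ 0.619 -0.175  0.054] z>.2 minx 0.62
-0.16 [ 0.621 -0.173  0.036] z>.2 minx 0.643
-0.13 [ 0.706 -0.116  0.239] z>.2 minx 0.706
-0.1 [ 0.673 -0.086  0.031] z>.2 minx 0.704
-0.07 [ 0.672 -0.083  0.032] z>.2 minx 0.704
-0.04 [ 0.722 -0.053  0.043] z>.2 minx 0.745
-0.01 [0.666 0.001 0.031] z>.2 minx 0.745
0.02 [0.664 0.008 0.04 ] z>.2 minx 0.745
0.05 [0.561 0.038 0.032] z>.2 minx 0.746
((499.4151611328125, 29.485126495361328), (112.67802429199219, 119.62178802490234), 79.74047088623047) [0.30101425 0.19975691 0.20563571] [ 3.14139363e+00  4.74046816e-04 -3.13788154e+00]
```

>>> jog_arm([
  [[-0.0248,-0.0216,0],0,0.06],
  [[-0.0248,-0.0216,0],0,0.06],
  [[-0.0248,-0.0216,0],0,0.06],
  [[-0.0248,-0.0216,0],0,0.06],
  [[-0.0248,-0.0216,0],0,0.06],
  [[-0.0248,-0.0216,0],0,0.06],
  [[-0.0248,-0.0216,0],0,0.06],
  [[-0.0248,-0.0216,0],0,0.06],
  [[0,0,0.02],0,0.06],
  [[0,0,0.02],0,0.06],
  [[0,0,0],0,0.06],
])

```text
time_s: 3.02
ee_pos: [0.4959, 0.0249, 0.162]
eef_rot: [3.142, -0.006, 3.127]
force: [0.2, -0.8, 0.0]
grip_width: 0.0598
grip_force: 0.0
```

```bash
python3 - <<'E'
from h import *
c=camera("side");save(cv2 and c,"s1.png");P=cloud(c)
for s in spot_point("cover_knob",c)[:2]: print(s,px2w(c,s["at"][0]*512,s["at"][1]*384,.111))
m=(abs(P[...,0]-.5)<.03)&(abs(P[...,1]-.02)<.03)&(P[...,2]>.102)&(P[...,2]<.12)
q=P[m];print(len(q),q.min(0),q.max(0),q.mean(0))
o=get_obs();print(o["ee_pos"],o["eef_rot"])
i=cv2.imread("pics/s1.png")[100:260,190:370];cv2.imwrite("pics/s1c.png",cv2.resize(i,None,fx=4,fy=3.7))
E
```

```text
{'at': [0.5422, 0.4971], 'p': 0.71} [0.50141986 0.02413707 0.111     ]
{'at': [0.4209, 0.5432], 'p': 0.41} [0.6292905  0.15212185 0.111     ]
76 [0.48721366 0.02657868 0.10338462] [0.51277187 0.04753969 0.1199382 ] [0.49953102 0.039186   0.11178703]
[0.49717664 0.0253149  0.16569329] [ 3.14158851e+00 -8.14333276e-04  3.12906380e+00]
```

View pics/s1c.png

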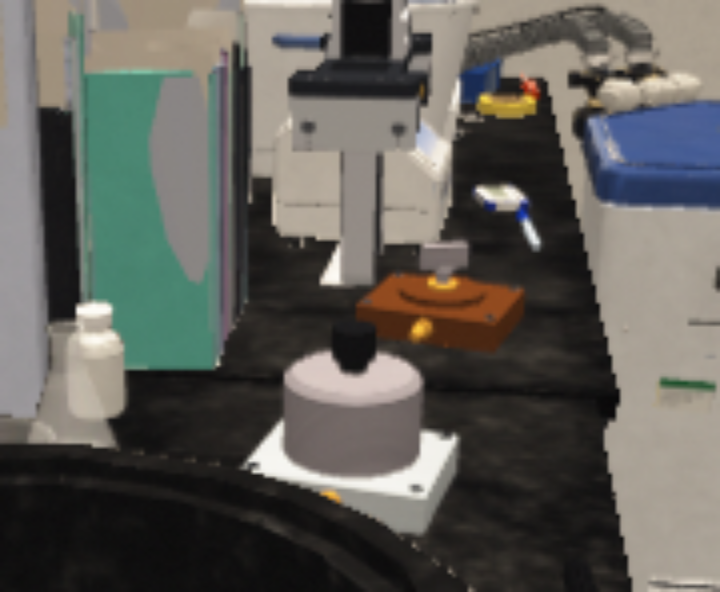

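The crop shows the near finger directly above the black knob (crop pixel ~(355,345)), with the cover seated on the white block. Next I descend and grip.

>>> jog_arm([
  [[-0.002,0,0.02],0.7,0.06],
  [[0,0,0.02],0,0.06],
  [[0,0,0.015],0,0.06],
  [[0,0,0.01],0,0.06],
  [[0,0,0.005],0,0.06],
  [[0,0,0],0,0.02],
  [[0,0,0],0,0.02],
  [[0,0,0],0,0.02],
  [[0,0,0],0,0.02],
  [[0,0,0],0,0.02],
  [[0,0,0],0,0.02],
  [[0,0,0],0,0.02],
], squeeze=25)

```text
time_s: 4.12
ee_pos: [0.4996, 0.0253, 0.0959]
eef_rot: [3.141, 0.001, 3.118]
force: [-0.8, 2.2, 4.4]
grip_width: 0.0272
grip_force: 25.0
```

>>> jog_arm([
  [[0,0,-0.004],0,0.02],
  [[0,0,-0.006],0,0.02],
  [[0,0,-0.01],0,0.02],
  [[0,0,-0.01],0,0.02],
  [[0,0,-0.01],0,0.02],
  [[0,0,-0.01],0,0.02],
  [[0,0,-0.01],0,0.02],
  [[0,0,-0.01],0,0.02],
  [[0,0,-0.005],-1.4,0.02],
  [[0,0,0],0,0.02],
  [[0,0,0],0,0.02],
])

```text
time_s: 5.03
ee_pos: [0.4993, 0.0251, 0.1704]
eef_rot: [-3.142, 0.0, -3.14]
force: [-1.1, -0.1, -2.5]
grip_width: 0.0268
grip_force: 25.0
```

```bash
python3 - <<'E'
from h import *
for n in ("side","top"):
    c=camera(n);P=cloud(c)
    for l in("cover","wing"):
        for s in spot_point(l,c)[:2]: print(n,l,s,px2w(c,s["at"][0]*512,s["at"][1]*384,.105 if l=="cover" else .068).round(3))
    if n=="side":
        cv2.imwrite("pics/s2c.png",cv2.resize(cv2.cvtColor(c["image"],cv2.COLOR_RGB2BGR)[100:260,190:370],None,fx=4,fy=3.7))
        m=(abs(P[...,0]-.5)<.025)&(abs(P[...,1]-.025)<.03)&(P[...,2]>.05)&(P[...,2]<.09)
        q=P[m];print(len(q),q.min(0),q.max(0),q.mean(0))
o=get_obs();print(o)
E
```

```text
side wing {'at': [0.5357, 0.5469], 'p': 0.42} [0.507 0.046 0.068]
side wing {'at': [0.5902, 0.4409], 'p': 0.41} [ 0.445 -0.296  0.068]
93 [0.48958005 0.01532039 0.05012633] [0.5105458  0.0523402  0.07941679] [0.49958412 0.03762303 0.06838723]
top cover {'at': [0.4455, 0.5589], 'p': 0.41} [0.496 0.029 0.105]
top wing {'at': [0.6498, 0.5943], 'p': 0.38} [ 0.454 -0.308  0.068]
{'time_s': 5.3333, 'qpos': array([-2.30191617e-02,  2.22136592e-01,  1.70460511e+00,  3.13717885e-05,
        1.21555901e+00, -1.59494302e+00]), 'joint_vel': array([ 9.99647540e-04, -2.48083313e-03, -1.74513334e-03, -3.74596980e-04,
        1.84716316e-04,  2.03672212e-05]), 'tau': array([ 5.49488759e-04, -4.77389753e+01, -3.42493093e+01, -1.62962271e-02,
        7.43561564e-02,  1.34843289e-03]), 'ee_pos': array([0.49917309, 0.02512509, 0.17006245]), 'eef_rot': array([ 3.14154616e+00, -7.07146099e-04, -3.14047603e+00]), 'force': array([-0.56762266, -0.58657986, -1.16428844]), 'moment': array([0.04973953, 0.04512423, 0.01093368]), 'grip_force': 24.999844998164917, 'grip_width': 0.027159204578605343}
```

View pics/s2c.png

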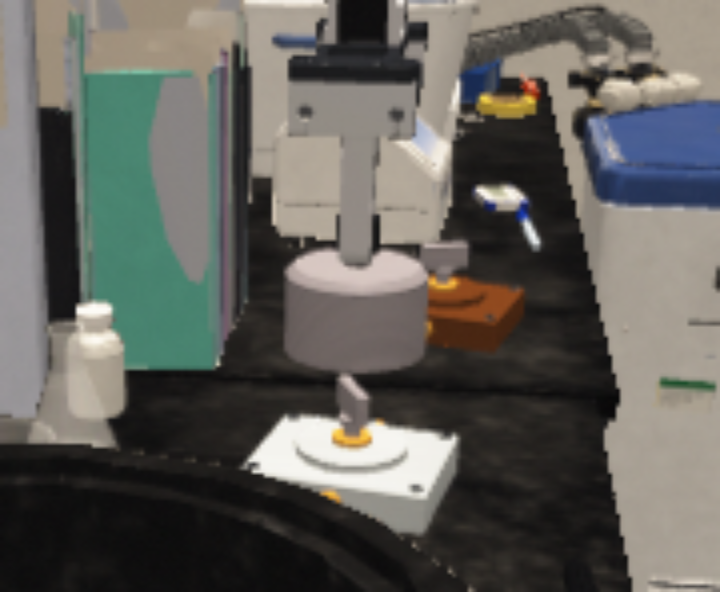

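The cover hangs level and clear of the wing. The wing (crop ~(352,405)) points mostly toward the camera, that is along y. Now I carry the cover right.

>>> jog_arm([
  [[0,0,-0.005],0,0.02],
  [[0,-0.005,-0.005],0,0.02],
  [[0.002,-0.014,0],0,0.02],
  [[0.002,-0.018,0],0,0.02],
  [[0.002,-0.018,0],0,0.02],
  [[0.002,-0.018,0],0,0.02],
  [[0.002,-0.018,0],0,0.02],
  [[0.002,-0.018,0],0,0.02],
  [[0.002,-0.014,0],0,0.02],
  [[0,-0.008,0],0,0.02],
  [[0,-0.002,0],0,0.02],
  [[0,0,0],0,0.02],
])

```text
time_s: 6.33
ee_pos: [0.4856, -0.1082, 0.1807]
eef_rot: [3.142, 0.0, -3.141]
force: [-0.1, 0.6, -1.1]
grip_width: 0.0275
grip_force: 25.0
```

>>> jog_arm([
  [[0,0,0.01],0,0.02],
  [[0,0,0.016],0,0.02],
  [[0,0,0.016],0,0.02],
  [[0,0,0.016],0,0.02],
  [[0,0,0.016],0,0.02],
  [[0,0,0.012],0,0.02],
  [[0,0,0.009],0,0.02],
  [[0,0,0.006],0,0.02],
  [[0,0,0.003],0,0.02],
  [[0,0,0],0,0.02],
  [[0,0,0],0,0.02],
])

```text
time_s: 7.25
ee_pos: [0.4857, -0.1079, 0.0768]
eef_rot: [-3.141, 0.001, -3.14]
force: [0.5, 0.6, -1.0]
grip_width: 0.0274
grip_force: 25.0
```

>>> jog_arm([
  [[0,0,0.003],0,0.02],
  [[0,0,0.003],0,0.02],
  [[0,0,0.002],0,0.02],
  [[0,0,0.001],0,0.02],
  [[0,0,0.001],0,0.02],
  [[0,0,0],0,0.02],
  [[0,0,0],0,0.02],
])

```text
time_s: 7.83
ee_pos: [0.4855, -0.1079, 0.0665]
eef_rot: [-3.142, 0.0, -3.14]
force: [0.0, 0.2, -1.4]
grip_width: 0.027
grip_force: 25.0
```

>>> jog_arm([
  [[0,0,0.001],0,0.02],
  [[0,0,0],0,0.02],
  [[0,0,0],0,0.02],
  [[0,0,0],0,0.02],
])

```text
time_s: 8.17
ee_pos: [0.4857, -0.1078, 0.0659]
eef_rot: [-3.142, 0.001, -3.14]
force: [-0.6, 2.2, 5.2]
grip_width: 0.0275
grip_force: 25.0
```

Contact with the bench. Release and rise.

>>> jog_arm([
  [[0,0,0],0,0.032],
  [[0,0,0],0,0.04],
  [[0,0,0],0,0.05],
  [[0,0,0],0,0.06],
  [[0,0,0],0,0.06],
  [[0,0,0],0,0.06],
  [[0,0,-0.01],0,0.06],
  [[0,0,-0.02],0,0.06],
  [[0,0,-0.03],0,0.06],
  [[0,0,-0.03],0,0.06],
  [[0,0,-0.03],0,0.06],
  [[0,0,0],0,0.06],
])

```text
time_s: 9.17
ee_pos: [0.4874, -0.1085, 0.1918]
eef_rot: [-3.139, 0.008, -3.14]
force: [-1.0, 0.0, 0.5]
grip_width: 0.0598
grip_force: 0.0
```

```bash
python3 - <<'E'
from h import *
for n in("side","top"):
    c=camera(n);P=cloud(c)
    cv2.imwrite(f"pics/{n}3c.png",cv2.resize(cv2.cvtColor(c["image"],cv2.COLOR_RGB2BGR)[100:260,190:370],None,fx=4,fy=3.7))
    m=(abs(P[...,0]-.5)<.028)&(abs(P[...,1]-.026)<.032)&(P[...,2]>.06)&(P[...,2]<.086)
    q=P[m];print(n,len(q),q.min(0).round(4),q.max(0).round(4),q.mean(0).round(4));
    r=cv2.minAreaRect((q[:,:2]*1000).astype(np.float32));print(r); print((q[q[:,2]>.072][:,:3]*1000).round().tolist()[:40] if n=="top" else "")
    m=(abs(P[...,0]-.4857)<.05)&(abs(P[...,1]+.108)<.05)&(P[...,2]>.045)&(P[...,2]<.066)
    q=P[m];print("cover top",len(q),q.mean(0),q[:,2].std())
o=get_obs();print(o["ee_pos"],o["qpos"],o["time_s"])
E
```

```text
side 75 [0.4899 0.0148 0.0602] [0.5105 0.0545 0.0796] [0.4994 0.0373 0.0715]
((499.3584289550781, 33.18929672241211), (9.420350074768066, 42.56416702270508), 25.035398483276367)

cover top 346 [ 0.48503753 -0.08735161  0.05590027] 0.004343459475093064
top 40 [0.4892 0.0087 0.0601] [0.5088 0.0471 0.0852] [0.4986 0.0283 0.0773]
((498.3075866699219, 27.713451385498047), (13.07419204711914, 40.56436538696289), 16.246355056762695)
[[509.0, 15.0, 75.0], [509.0, 12.0, 74.0], [505.0, 25.0, 81.0], [505.0, 22.0, 79.0], [505.0, 18.0, 85.0], [505.0, 15.0, 79.0], [505.0, 12.0, 78.0], [505.0, 9.0, 78.0], [502.0, 32.0, 72.0], [502.0, 28.0, 79.0], [502.0, 25.0, 84.0], [502.0, 22.0, 78.0], [502.0, 18.0, 81.0], [502.0, 15.0, 82.0], [502.0, 12.0, 74.0], [499.0, 38.0, 74.0], [499.0, 35.0, 75.0], [499.0, 31.0, 79.0], [499.0, 28.0, 82.0], [499.0, 25.0, 81.0], [499.0, 21.0, 81.0], [499.0, 18.0, 80.0], [496.0, 44.0, 76.0], [496.0, 41.0, 81.0], [496.0, 38.0, 81.0], [496.0, 34.0, 79.0], [496.0, 31.0, 83.0], [496.0, 28.0, 75.0], [496.0, 25.0, 81.0], [492.0, 47.0, 81.0], [492.0, 44.0, 79.0], [493.0, 41.0, 77.0], [493.0, 38.0, 76.0], [492.0, 34.0, 80.0], [489.0, 44.0, 79.0], [489.0, 41.0, 78.0]]
cover top 41 [ 0.44953068 -0.10163916  0.05747902] 0.003975372043039891
[ 0.48576189 -0.1080031   0.18672923] [-2.92384949e-01  1.98719858e-01  1.69230975e+00 -1.91877054e-05
  1.24813247e+00 -1.86433813e+00] 9.2667
```

View pics/top3c.png

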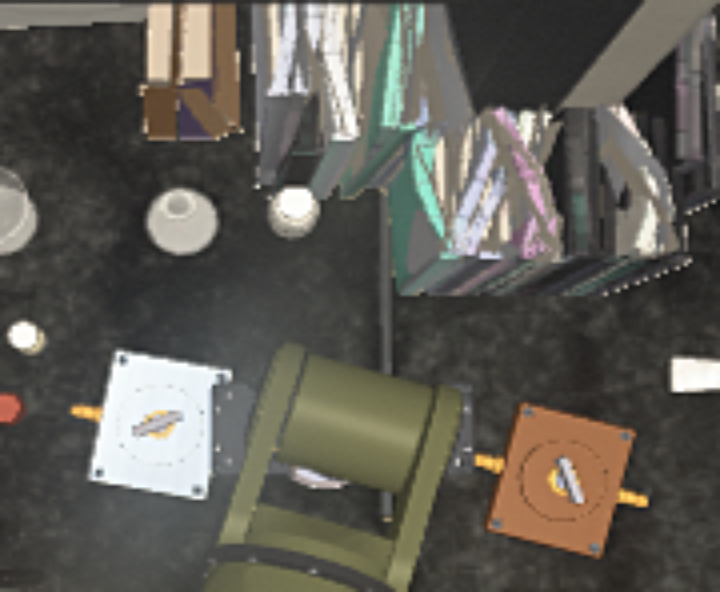

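View pics/side3c.png

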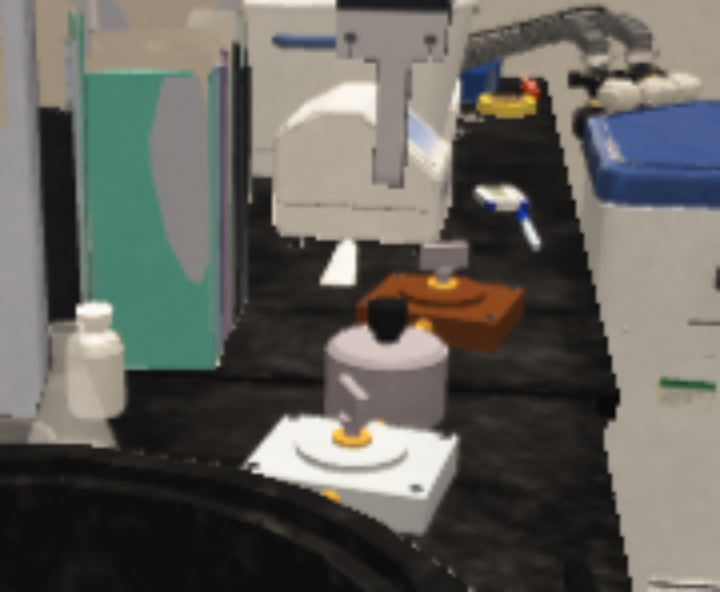

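The cover stands upright on the bench (knob at side crop (388,315)). Both views show the wing running about 21° off the y axis, centred near (0.499, 0.027). I move over it and turn the tool to 111° yaw.

>>> jog_arm([
  [[-0.0026,0.027,0],0,0.05],
  [[-0.0026,0.027,0],0,0.05],
  [[-0.0026,0.027,0],0,0.05],
  [[-0.0026,0.027,0],0,0.05],
  [[-0.0026,0.027,0],0,0.05],
  [[0,0,0],6.9,0.05],
  [[0,0,0],6.9,0.05],
  [[0,0,0],6.9,0.05],
  [[0,0,0],6.9,0.05],
  [[0,0,0],6.9,0.05],
  [[0,0,0],6.9,0.05],
  [[0,0,0],6.9,0.05],
])

```text
time_s: 10.27
ee_pos: [0.4977, 0.0271, 0.1843]
eef_rot: [-3.14, -0.002, 2.294]
force: [-0.0, 0.8, 0.5]
grip_width: 0.0497
grip_force: 0.0
```

>>> jog_arm([
  [[0,0,0],6.9,0.05],
  [[0,0,0],6.9,0.05],
  [[0,0,0],6.9,0.05],
  [[0,0,0.03],0,0.05],
  [[0,0,0.03],0,0.05],
  [[0,0,0.02],0,0.05],
  [[0,0,0.01],0,0.05],
  [[0,0,0],0,0.05],
  [[0,0,0],0,0.05],
])

```text
time_s: 11.02
ee_pos: [0.4983, 0.0271, 0.0956]
eef_rot: [-3.141, -0.0, 1.939]
force: [-0.4, -0.1, 0.5]
grip_width: 0.05
grip_force: 0.0
```

```bash
python3 - <<'E'
from h import *
c=camera("side");P=cloud(c)
cv2.imwrite("pics/s4c.png",cv2.resize(cv2.cvtColor(c["image"],cv2.COLOR_RGB2BGR)[130:240,230:350],None,fx=6,fy=5.4))
o=get_obs();print(o["ee_pos"],o["eef_rot"],o["qpos"],o["time_s"])
E
```

```text
[0.49873402 0.02708848 0.09631969] [3.14077967e+00 3.21487934e-04 1.93844170e+00] [-1.90871999e-02  3.11458652e-01  1.77984984e+00  1.02458184e-05
  1.04940996e+00 -3.86737801e-01] 11.0667
```

View pics/s4c.png

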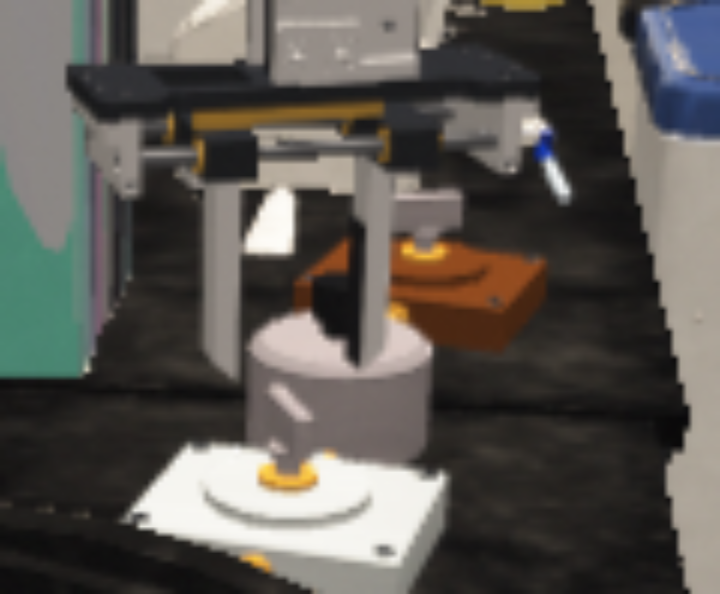

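The fingers straddle the wing on both sides (crop x ~225 and ~370, wing at ~290). Descend to 60 mm and close.

>>> jog_arm([
  [[0,0,0.015],0,0.05],
  [[0,0,0.012],0,0.05],
  [[0,0,0.006],0,0.05],
  [[0,0,0.003],0,0.05],
  [[0,0,0],0,0.0],
  [[0,0,0],0,0.0],
  [[0,0,0],0,0.0],
  [[0,0,0],0,0.0],
  [[0,0,0],0,0.0],
  [[0,0,0],0,0.0],
  [[0,0,0],0,0.0],
  [[0,0,0],0,0.0],
], squeeze=15)

```text
time_s: 12.07
ee_pos: [0.4997, 0.0274, 0.0598]
eef_rot: [3.138, 0.001, 1.938]
force: [9.9, 2.6, -5.5]
grip_width: 0.0089
grip_force: 15.0
```

```bash
python3 - <<'E'
from h import *
o=get_obs();print({k:np.round(v,4) for k,v in o.items()})
E
```

```text
{'time_s': np.float64(12.0667), 'qpos': array([-1.880e-02,  3.667e-01,  1.805e+00,  7.000e-04,  9.663e-01,
       -3.868e-01]), 'joint_vel': array([-0.001 , -0.0004, -0.0003, -0.001 ,  0.001 ,  0.001 ]), 'tau': array([-1.24130e+00, -5.19227e+01, -2.55655e+01, -5.75600e-01,
        2.42000e+00,  2.80000e-02]), 'ee_pos': array([0.4997, 0.0274, 0.0598]), 'eef_rot': array([3.1381e+00, 9.0000e-04, 1.9384e+00]), 'force': array([ 9.9304,  2.6482, -5.5386]), 'moment': array([ 0.5029, -1.721 ,  0.0505]), 'grip_force': np.float64(14.996), 'grip_width': np.float64(0.0089)}
```

>>> jog_arm([
  [[0,0.0012,0],0,0.0],
  [[0,0,0],3,0.0],
  [[0,0,0],5,0.0],
  [[0,0,0],5,0.0],
  [[0,0,0],5,0.0],
  [[0,0,0],5,0.0],
  [[0,0,0],5,0.0],
  [[0,0,0],2,0.0],
  [[0,0,0],0,0.0],
], squeeze=22)

```text
time_s: 12.82
ee_pos: [0.4989, 0.0273, 0.0597]
eef_rot: [-3.14, 0.001, 1.412]
force: [-6.8, -2.1, 8.0]
grip_width: 0.0089
grip_force: 22.0
```

```bash
python3 - <<'E'
from h import *
o=get_obs();print({k:np.round(v,4) for k,v in o.items()})
E
```

```text
{'time_s': np.float64(12.8167), 'qpos': array([-1.8400e-02,  3.6800e-01,  1.8034e+00, -5.0000e-04,  9.7170e-01,
        1.4040e-01]), 'joint_vel': array([-0.0001,  0.0015,  0.0004,  0.0009, -0.001 , -0.0601]), 'tau': array([  0.8106, -47.7657, -29.5183,   0.4757,  -1.5862,   1.0029]), 'ee_pos': array([0.4989, 0.0273, 0.0597]), 'eef_rot': array([-3.1401e+00,  6.0000e-04,  1.4123e+00]), 'force': array([-6.753 , -2.1399,  7.9739]), 'moment': array([-0.4006,  1.2816, -0.0206]), 'grip_force': np.float64(22.0042), 'grip_width': np.float64(0.0089)}
```

>>> jog_arm([
  [[0,-0.0005,0],3,0.0],
  [[0,0,0],5,0.0],
  [[0,0,0],5,0.0],
  [[0,0,0],5,0.0],
  [[0,0,0],5,0.0],
  [[0,0,0],5,0.0],
  [[0,0,0],2,0.0],
  [[0,0,0],0,0.0],
])

```text
time_s: 13.48
ee_pos: [0.498, 0.0277, 0.0597]
eef_rot: [-3.14, 0.001, 0.889]
force: [-8.2, 0.1, 10.0]
grip_width: 0.009
grip_force: 22.0
```

```bash
cat > st.py <<'E'
from h import *
o=get_obs();print({k:np.round(o[k],4).tolist() for k in("time_s","qpos","ee_pos","eef_rot","force","moment","tau","grip_width")})
E
python3 st.py
```

```text
{'time_s': 13.4833, 'qpos': [-0.0178, 0.3668, 1.8051, 0.0001, 0.9721, 0.6642], 'ee_pos': [0.498, 0.0277, 0.0597], 'eef_rot': [-3.1396, 0.0015, 0.8888], 'force': [-8.2119, 0.098, 9.9849], 'moment': [0.0713, 1.9194, -0.0435], 'tau': [-0.5655, -46.929, -30.3958, -0.092, -2.4518, 1.0064], 'grip_width': 0.009}
```

>>> jog_arm([
  [[-0.0006,-0.0008,0],3,0.0],
  [[0,0,0],5,0.0],
  [[0,0,0],5,0.0],
  [[0,0,0],5,0.0],
  [[0,0,0],5,0.0],
  [[0,0,0],5,0.0],
  [[0,0,0],2,0.0],
  [[0,0,0],0,0.0],
])

```text
time_s: 14.15
ee_pos: [0.4973, 0.0284, 0.0597]
eef_rot: [-3.14, 0.001, 0.366]
force: [-5.4, 5.5, 7.3]
grip_width: 0.009
grip_force: 22.5
```

```bash
python3 st.py
```

```text
{'time_s': 14.15, 'qpos': [-0.0171, 0.3651, 1.8075, 0.0011, 0.9704, 1.1875], 'ee_pos': [0.4973, 0.0284, 0.0597], 'eef_rot': [-3.1402, 0.001, 0.3656], 'force': [-5.3925, 5.4775, 7.3289], 'moment': [1.1477, 1.258, 0.3488], 'tau': [-3.5881, -47.6741, -29.5465, -1.0804, -1.5944, 1.4127], 'grip_width': 0.009}
```

>>> jog_arm([
  [[0,0.0008,0],2,0.0],
  [[0,0,0],2,0.0],
  [[0,0,0],2,0.0],
  [[0,0,0],0,0.0],
  [[0,0,0],0,0.0],
])

```text
time_s: 14.57
ee_pos: [0.497, 0.0281, 0.0597]
eef_rot: [-3.139, 0.002, 0.264]
force: [-10.1, 10.0, 9.9]
grip_width: 0.0103
grip_force: 23.7
```

```bash
python3 - <<'E'
import st
from h import *
c=camera("side");P=cloud(c)
cv2.imwrite("pics/s5c.png",cv2.resize(cv2.cvtColor(c["image"],cv2.COLOR_RGB2BGR)[170:240,240:320],None,fx=9,fy=8))
E
```

```text
{'time_s': 14.5667, 'qpos': [-0.018, 0.3654, 1.8074, 0.0019, 0.9718, 1.2882], 'ee_pos': [0.497, 0.0281, 0.0597], 'eef_rot': [-3.1393, 0.0024, 0.2635], 'force': [-10.0712, 10.0276, 9.8506], 'moment': [1.8812, 2.0627, 0.4537], 'tau': [-5.6722, -46.6986, -30.8146, -1.8568, -2.7451, 0.615], 'grip_width': 0.0103}
```

View pics/s5c.png

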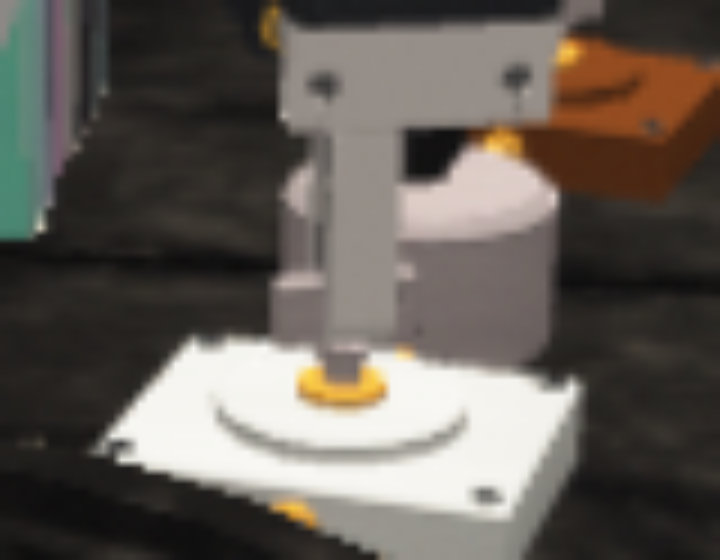

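The fingers pried open to 10.3 mm against a rising moment (0.45 N m) and the wing no longer follows. It is seated at a tool yaw of about 0.355. I back off to yaw ~1.93.

>>> jog_arm([
  [[0,-0.0014,0],0,0.0],
  [[0,0,0],-3,0.0],
  [[0,0,0],-5,0.0],
  [[0,0,0],-5,0.0],
  [[0,0,0],-5,0.0],
  [[0,0,0],-5,0.0],
  [[0,0,0],-5,0.0],
  [[0,0,0],-5,0.0],
  [[0,0,0],-2,0.0],
  [[0,0,0],0,0.0],
])

```text
time_s: 15.45
ee_pos: [0.4977, 0.0277, 0.0597]
eef_rot: [3.141, 0.001, 0.876]
force: [-2.0, -4.5, 3.8]
grip_width: 0.0088
grip_force: 21.9
```

```bash
python3 st.py
```

```text
{'time_s': 15.45, 'qpos': [-0.0174, 0.3653, 1.8072, -0.0011, 0.9694, 0.6776], 'ee_pos': [0.4977, 0.0277, 0.0597], 'eef_rot': [3.1413, 0.0009, 0.8764], 'force': [-1.9572, -4.5418, 3.8433], 'moment': [-0.9532, 0.5744, 0.0367], 'tau': [2.2405, -48.6213, -28.5258, 1.0693, -0.6302, -0.9956], 'grip_width': 0.0088}
```

>>> jog_arm([
  [[0,0,0],-3,0.0],
  [[0,0,0],-5,0.0],
  [[0,0,0],-5,0.0],
  [[0,0,0],-5,0.0],
  [[0,0,0],-5,0.0],
  [[0,0,0],-5,0.0],
  [[0,0,0],-2,0.0],
  [[0,0,0],0,0.0],
])

```text
time_s: 16.12
ee_pos: [0.4987, 0.0273, 0.0598]
eef_rot: [3.139, 0.001, 1.4]
force: [4.5, -8.0, -1.6]
grip_width: 0.0092
grip_force: 21.9
```

```bash
python3 st.py
```

```text
{'time_s': 16.1167, 'qpos': [-0.0178, 0.3657, 1.8064, -0.0018, 0.9674, 0.1541], 'ee_pos': [0.4987, 0.0273, 0.0598], 'eef_rot': [3.1394, 0.0012, 1.3999], 'force': [4.5142, -7.9513, -1.6431], 'moment': [-1.5223, -0.8531, 0.0189], 'tau': [3.9708, -50.416, -26.5572, 1.7298, 1.2746, -1.0064], 'grip_width': 0.0092}
```

>>> jog_arm([
  [[-0.0004,0.0005,0],-3,0.0],
  [[0,0,0],-5,0.0],
  [[0,0,0],-5,0.0],
  [[0,0,0],-5,0.0],
  [[0,0,0],-5,0.0],
  [[0,0,0],-5,0.0],
  [[0,0,0],-2.5,0.0],
  [[0,0,0],0,0.0],
  [[0,0,0],0,0.0],
  [[0,0,0],0,0.0],
])

```text
time_s: 16.95
ee_pos: [0.4997, 0.0274, 0.0598]
eef_rot: [3.138, 0.002, 1.93]
force: [9.5, -2.7, -5.4]
grip_width: 0.0089
grip_force: 21.9
```

```bash
python3 - <<'E'
import st
from h import *
c=camera("side");P=cloud(c)
cv2.imwrite("pics/s6c.png",cv2.resize(cv2.cvtColor(c["image"],cv2.COLOR_RGB2BGR)[130:240,230:350],None,fx=6,fy=5.4))
E
```

```text
{'time_s': 16.95, 'qpos': [-0.0182, 0.3668, 1.8048, -0.0007, 0.9664, -0.3767], 'ee_pos': [0.4997, 0.0274, 0.0598], 'eef_rot': [3.1385, 0.0018, 1.9297], 'force': [9.4855, -2.6894, -5.3662], 'moment': [-0.6605, -1.784, 0.0517], 'tau': [1.7845, -51.6755, -25.1861, 0.7164, 2.6139, 0.0205], 'grip_width': 0.0089}
```

View pics/s6c.png

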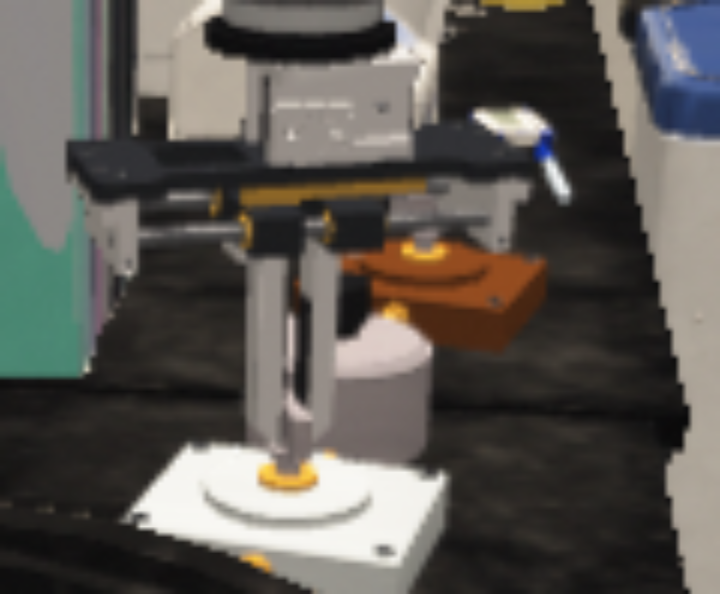

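The fingers hold the wing, the cover stands free, and the turn back from the stop is about 1.57 rad. Handing in.

```bash
python3 -c "
from station import *
print(hand_in())"
```

```text
the job is handed in; nothing more can be done
None
```

The job is handed in, but it returned no verdict: the cover stands rim down on the bench beside the valve, and the wing screw was seated and backed off about 1.57 rad (estimated from tool yaw), still gripped at 22 N.

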